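Dried specimen vials from the block heater to the padded carrier, order kept

TASK

The specimens have dried: take the four glass vials out of the block heater and stand each one upright on the floor of a foam pocket of the padded carrier, in the same order from left to right as they stand in the heater (left and right as seen from the heater's console and from the carrier's latches), since their order is the only record of which is which. Set them down gently, do not drop them or tip them over, and let go of each.

Things in the scene. Friction and masses are not known exactly. Their poses are not given: they have to be found in the camera images.
- vial_a: the thinnest vial: clear glass, dark screw cap, 13 mm across (12.4 mm in the solid), 52 mm tall over the cap, 12 g; a plain upright cylinder, cap as wide as the body. Origin at the centre of its underside, z up its axis. At the start it stands in the heater block bored for it, its lower 24 mm inside the bore and the rest above; seen from straight above its cap hides the glass.
- vial_b: the tallest vial, slim: clear glass, dark screw cap, 18 mm across, 78 mm tall, about 22 g; a plain upright cylinder, cap as wide as the body. Origin at the centre of its underside, z up its axis. At the start it stands in the heater block bored for it, its lower 24 mm inside the bore and the rest above; seen from straight above its cap hides the glass.
- vial_c: the short middling vial: clear glass, dark screw cap, 24 mm across, 60 mm tall, about 30 g; a plain upright cylinder, cap as wide as the body. Origin at the centre of its underside, z up its axis. At the start it stands in the heater block bored for it, its lower 24 mm inside the bore and the rest above; seen from straight above its cap hides the glass.
- vial_d: the widest vial: clear glass, dark screw cap, 30 mm across, 70 mm tall, about 45 g; a plain upright cylinder, cap as wide as the body. Origin at the centre of its underside, z up its axis. At the start it stands in the heater block bored for it, its lower 24 mm inside the bore and the rest above; seen from straight above its cap hides the glass.
- block_a: aluminium block in the heater's well, fixed, 49 x 49 x 50 mm, with one round blind bore, 16 mm wide and 24 mm deep, in its middle; it holds vial_a at the start. Origin at the centre of its underside, its top 50 mm above that (68 mm above the table) and the bore's floor 26 mm above it; axes as the heater's. Which of the heater's four places it has varies.
- block_b: aluminium block in the heater's well, fixed, 49 x 49 x 50 mm, with one round blind bore, 22 mm wide and 24 mm deep, in its middle; it holds vial_b at the start. Origin at the centre of its underside, its top 50 mm above that (68 mm above the table) and the bore's floor 26 mm above it; axes as the heater's. Which of the heater's four places it has varies.
- block_c: aluminium block in the heater's well, fixed, 49 x 49 x 50 mm, with one round blind bore, 28 mm wide and 24 mm deep, in its middle; it holds vial_c at the start. Origin at the centre of its underside, its top 50 mm above that (68 mm above the table) and the bore's floor 26 mm above it; axes as the heater's. Which of the heater's four places it has varies.
- block_d: aluminium block in the heater's well, fixed, 49 x 49 x 50 mm, with one round blind bore, 34 mm wide and 24 mm deep, in its middle; it holds vial_d at the start. Origin at the centre of its underside, its top 50 mm above that (68 mm above the table) and the bore's floor 26 mm above it; axes as the heater's. Which of the heater's four places it has varies.
- heater: dry block heater, fixed: white housing 250 mm (y) by 142 mm, sloping console (display, keys) on its -x side, to the robot; its well holds the four blocks in a row. Origin at table level under the row's middle; z up, +y to the left seen from the console. Places, left to right: y = +78, +26, -26, -78 mm (x = 0). Housing top 66 mm above the table, block tops 68 mm; only the vials rise higher.
- carrier: padded carrier, fixed: grey case 90 (x) by 240 mm (y), two steel latches on its -x side, to the robot; dark foam, its top 36 mm above the table. Origin at table level under its middle; z up, +y to the left seen from the latches. Four empty pockets, 46 x 46 mm, 26 mm deep, chamfered 3 mm, left to right at y = +78, +26, -26, -78 mm (x = 0), 6 mm walls between; their floor is 10 mm above the table.
There are look-alikes about, which are no part of the job. What is shaped like the vial_d but blue or purple is not meant. Leave any red look-alike of the vial_b alone.

How it is judged:
By the outcome, as a careful person would: the job done as asked, in the order asked, and still so for the second after the job is handed in, with the robot touching nothing.
It also fails if it takes over 120 s, if anything falls off the work surface, if the arm or the gripper's body presses on something with over 40 N, if the wrist force passes 120 N, or if a joint passes its speed limit or range.

ROBOT

A 6-joint arm with a two-finger parallel gripper is mounted at the origin on the work surface; the furniture and walls round the work are solid. World frame = base frame: x ahead of the robot, y to its left, z up, the work surface at z = 0. Lengths are in m, angles in rad, forces in N, time in s.
With the tool pointing down it reaches from about 0.25 to 0.725 m from the base axis. Payload 4 kg.
Tool frame: the origin (TCP) lies at the very end of the fingers, on their centre line; the grasp point (between the pads) lies 19 mm behind it; z points along the fingers, y is the line along which they close (so a half turn about z gives the same grasp; the last joint's range is limited). The gripper opens to 85 mm and grips with 20 to 120 N. Pads are 22 mm wide; open, the fingers measure 114 mm over their backs; the gripper's body (76 mm by 85 mm) begins 54 mm behind the grasp point. The pads swing forward as they close: fully open they stand 13 mm farther back than shut.
Start: joints at [-1.223, 0.241, 0.005, 1.335, 0, 1.571], TCP at [0.17, -0.47, 0.231] pointing down, gripper open.
Joint ranges: [-2.72, 2.72], [-1.05, 1.87], [-1.09, 1.28], [-1.99, 2.15], [-1.42, 1.44], [-3.14, 3.14]. Speed limits (rad/s): [2.79, 2.79, 3.14, 3.14, 3.14, 3.14].

INTERFACE

Orientations are given as a rotation vector (axis times angle).
In Python, from plant import bot gives the robot as it stands.
- The arm moves only by the shell command python3 -m creep 'ROWS' [FORCE]. ROWS is JSON, a list of rows, each a list of 7 numbers: the opening, from -1 (shut) to 1 (fully open), then the shift along the tool's x, y, z in units of 0.025 m (1.0 is 0.025 m), then the turn, a rotation vector about the tool's x, y, z in units of 5 degrees (1.0 is 5 degrees). In form: [[claw, x, y, z, ax, ay, az], ...]. A call has 1 to 5 rows; each row shifts and turns the commanded pose from where the row before left it, along the tool's axes as they then stand; what a row does not reach is not made up. A row lasts 1/12 s, in which the tool goes at most 41.7 mm and 7.16 degrees, less where a joint would pass 70% of its speed; a pose out of reach is approached as far as the arm can. A call with a number of a shift or a turn outside -1 to 1 is refused whole. A call with a gripper value outside its range is refused whole. The fingers move at their own pace and stop on an object; FORCE is the grip in N (left out, the last holds). Time passes only in rows, so rows that do not move let the fingers close. It gives the time, the measured TCP pose, the force, the opening and the grip force at its end, in the units of the state.
- bot.get_state(): the state, without advancing time (a new reading comes with each control period).
- bot.capture(name): name is "side" or "top"; returns a dict with "image" (420x560x3 uint8, red, green, blue), "K" (3x3 intrinsics, pixels), "k1" (the pictures are not rectified: a ray, as slopes to the right and down, at radius r is drawn at 1 + k1 r^2 times it, then the intrinsics apply), "pose" (4x4, takes a point from camera to world coordinates). Camera axes: x right, y down, z forward; pixel columns grow to the right and rows downward; lengths in m; the calibration is good to about 2 mm. A picture is of the moment at which its call begins. There is no depth.
- bot.job_done(): hands the job in; it is judged then, once.
The state is a dict: "time_s": time; "joint_positions": joint angles; "qd": joint speeds; "joint_torque": joint torques, N m; "position": TCP position; "orientation": TCP orientation; "wrist_force": force on the tool from outside, world axes, zero at the start; "torque": the same for the moment, N m; "gripper_width": finger opening in m; "finger_force": force on a finger pad.
Only numpy, scipy, OpenCV 4.12 (cv2) and the standard library are available. Lean on these libraries where they do the work, as an engineer would, in place of code of your own. Each camera call takes 0.05 s, during which the arm holds its last target. There are 200 camera calls.

## Working session

There is one attempt and no reset: what is moved stays moved. The work goes in short steps, Python scripts to look and compute and a shell command to move; the robot and the scene stay as the last step left them, time stands still between calls to the robot, and variables do not carry over. Pictures are saved under pics/ and viewed, at most 14 in all, crops included, and the job is handed in when it is done.

```bash
mkdir -p pics; ls
python3 - <<'E'
from plant import bot
import cv2
s=bot.get_state();print({k:s[k] for k in('time_s','position','orientation','gripper_width')})
for n in('side','top'):
    c=bot.capture(n);cv2.imwrite(f'pics/{n}0.png',c['image'][:,:,::-1]);print(n,c['K'],c['k1'],c['pose'])
E
```

```text
pics
{'time_s': 0.0, 'position': array([ 0.17020013, -0.46947518,  0.23039904]), 'orientation': array([-3.09217197e+00, -5.43201448e-01,  5.74859919e-04]), 'gripper_width': 0.08534767823390581}
side [[497.69668302   0.         274.96111149]
 [  0.         497.69668302 208.82489736]
 [  0.           0.           1.        ]] -0.11056064325975333 [[ 0.89100687 -0.16107569  0.42445422  0.05883059]
 [-0.45396577 -0.32573721  0.82934332 -1.03867715]
 [ 0.00467349 -0.93163828 -0.36335694  0.50260177]
 [ 0.          0.          0.          1.        ]]
top [[389.97908974   0.         284.12600309]
 [  0.         389.97908974 205.78460145]
 [  0.           0.           1.        ]] -0.06517455935442913 [[ 0.01478144 -0.98899523  0.14720712  0.41807246]
 [-0.9998866  -0.01419625  0.00502517 -0.05097604]
 [-0.00288009 -0.14726471 -0.98909292  0.96969739]
 [ 0.          0.          0.          1.        ]]
```

View pics/top0.png

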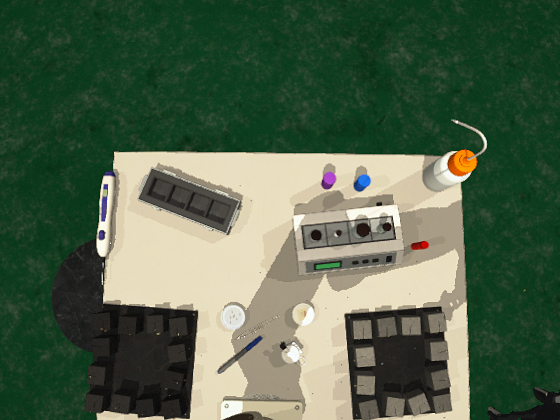

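View pics/side0.png

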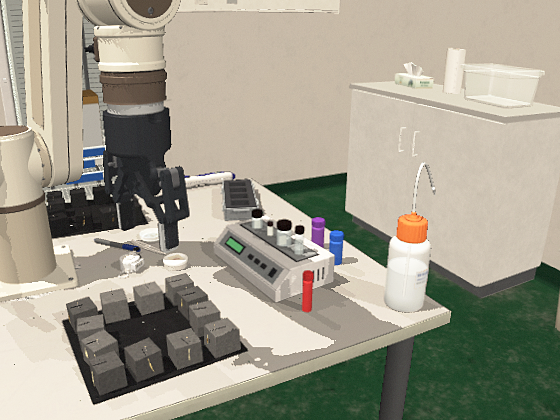

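Top view: the heater is at about (348,238) with vials near (316,235), (338,233), (363,230) and (388,227). The carrier is at about (190,199). Look-alikes are purple (329,180), blue (363,182) and red (420,245), all outside the heater. I'll enlarge to confirm.

Run:
```python
import cv2,numpy as np
t=cv2.imread('pics/top0.png');s=cv2.imread('pics/side0.png')
a=cv2.resize(t[195:280,285:415],(780,510),interpolation=cv2.INTER_CUBIC);cv2.imwrite('pics/c1.png',a)
a=cv2.resize(t[160:240,130:250],(780,520),interpolation=cv2.INTER_CUBIC);cv2.imwrite('pics/c2.png',a)
a=cv2.resize(s[200:320,205:355],(750,600),interpolation=cv2.INTER_CUBIC);cv2.imwrite('pics/c3.png',a)
```

```text
(no output)
```

View pics/c1.png

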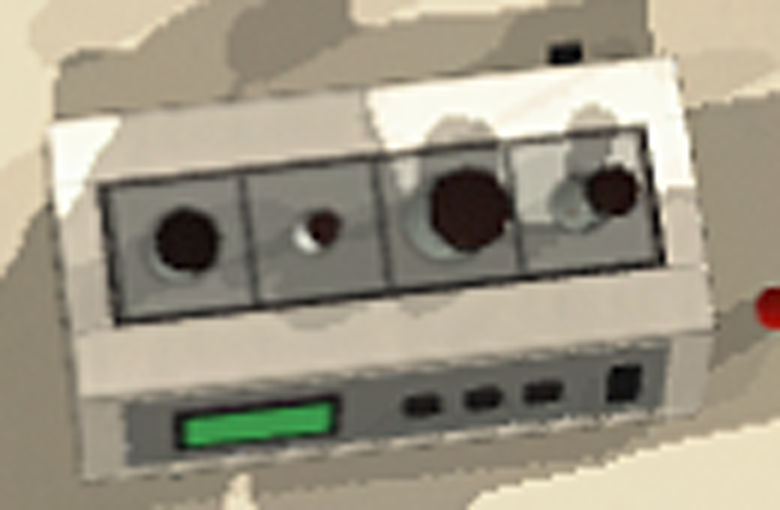

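View pics/c2.png

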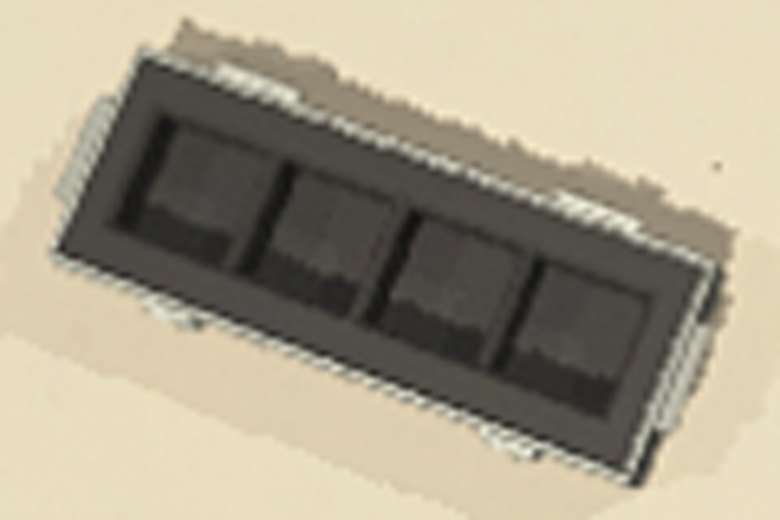

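View pics/c3.png

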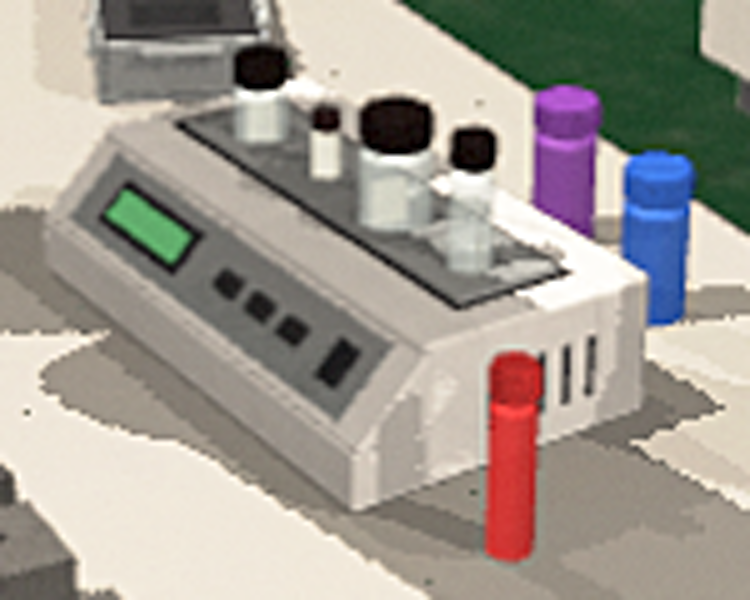

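Heater order from left to right (console side facing the robot) is c (316,235), a (338,233), d (363,230), b (388,227). All four have dark caps over clear glass, and their heights and widths fit in the side view. The coloured ones, purple, blue and red, stand on the table and are left alone. The carrier's latches (bottom-left side) face the robot, so its left-to-right matches the image's left-to-right.

```bash
cat > h.py <<'E'
import cv2,numpy as np
from plant import bot
def ray(c,uv):
    k=np.array([c['k1'],0,0,0,0.])
    p=cv2.undistortPoints(np.float64(uv).reshape(-1,1,2),c['K'],k)[:,0]
    d=np.c_[p,np.ones(len(p))]@c['pose'][:3,:3].T
    return c['pose'][:3,3],d
def onz(c,uv,z):
    o,d=ray(c,uv); return o+d*((z-o[2])/d[:,2])[:,None]
def caps(img,box):  # dark brownish blobs
    x0,y0,x1,y1=box; m=(img[y0:y1,x0:x1].max(2)<60).astype(np.uint8)
    n,l,st,ce=cv2.connectedComponentsWithStats(m)
    return [(ce[i]+[x0,y0],st[i]) for i in range(1,n) if st[i][4]>12]
E
python3 - <<'E'
from h import *
np.set_printoptions(precision=4,suppress=True)
c=bot.capture('top');im=c['image']
f=lambda p,s,o:(np.array(p)+.5)/s-.5+np.array(o)
w=onz(c,f([(100,185),(640,128),(663,262),(115,322)],6,(285,195)),.068)
print('well',w.mean(0),np.linalg.norm(w-np.roll(w,-1,0),axis=1)); e=(w[0]-w[1])+(w[3]-w[2]);print('yaw',np.degrees(np.arctan2(-e[0],e[1])))
k=onz(c,f([(145,52),(712,262),(635,482),(55,255)],6.5,(130,160)),.036)
print('carr',k.mean(0),np.linalg.norm(k-np.roll(k,-1,0),axis=1)); e=(k[0]-k[1])+(k[3]-k[2]);print('yaw',np.degrees(np.arctan2(-e[0],e[1])))
for ce,st in caps(im,(298,210,402,250)): print('top',ce,st,onz(c,[ce],.105)[0])
s=bot.capture('side')
for ce,st in caps(s['image'],(245,200,310,260)): print('side',ce,st)
R=c['pose'];
# predicted caps from well model
ct=w.mean(0);e=(w[0]-w[1])+(w[3]-w[2]);e/=np.linalg.norm(e)
for n,y,z in(('c',78,.104),('a',26,.096),('d',-26,.114),('b',-78,.122)):
    print(n,(ct+e*y/1000)[:2],'carrier',(k.mean(0)+((k[0]-k[1]+k[3]-k[2])/np.linalg.norm(k[0]-k[1]+k[3]-k[2]))*y/1000)[:2])
    for cc,nm in((c,'top'),(s,'side')):
        P=ct+e*y/1000;P[2]=z-.005 if nm=='side' else z
        q=np.linalg.inv(cc['pose'])@np.r_[P,1]
        print('  ',nm,cv2.projectPoints(q[:3].reshape(1,1,3),np.zeros(3),np.zeros(3),cc['K'],np.array([cc['k1'],0,0,0]))[0].ravel())
E
```

```text
well [ 0.4932 -0.1955  0.068 ] [0.2119 0.0527 0.2135 0.0531]
yaw 6.865154253296228
carr [0.5686 0.187  0.036 ] [0.2333 0.0867 0.2377 0.0842]
yaw -19.873159045210496
top [362.8639 229.3605] [ 58  13  15  14 147] [ 0.4962 -0.2227  0.105 ]
top [386.4386 226.4912] [84 13  9  8 57] [ 0.5033 -0.2757  0.105 ]
top [315.7907 234.6395] [13 20 11 10 86] [ 0.4831 -0.1178  0.105 ]
top [338.4 232.6] [38 20  5  6 20] [ 0.4883 -0.168   0.105 ]
top [385.9524 239.2381] [78 27 20  4 21] [ 0.4748 -0.274   0.105 ]
top [366.5    241.4375] [61 31 16  2 16] [ 0.4695 -0.2304  0.105 ]
side [246.4375 202.4375] [ 0  0  4  5 16]
side [256.8452 213.1071] [ 7  9 11  9 84]
side [269.7143 223.2857] [22 21  6  5 21]
side [283.7388 224.903 ] [ 32  20  14  11 134]
side [299.1846 229.5692] [50 26  9  8 65]
side [273.907  246.3953] [10 34 40 26 43]
side [250.1429 256.4762] [ 3 54  6  6 21]
c [ 0.4838 -0.1181] carrier [0.5951 0.2603]
   top [315.8858 234.3292]
   side [256.1908 212.3281]
a [ 0.49   -0.1697] carrier [0.5775 0.2114]
   top [338.5936 232.1401]
   side [269.1979 223.4461]
d [ 0.4963 -0.2213] carrier [0.5598 0.1625]
   top [363.0483 228.9721]
   side [283.2972 223.6529]
b [ 0.5025 -0.2729] carrier [0.5421 0.1136]
   top [387.1828 226.1155]
   side [298.648  228.6294]
```

Cap positions agree in both views to under 1 px with the well model: c (.484,-.118), a (.490,-.170), d (.496,-.221), b (.5025,-.273). The fingers will close across the row, starting with b. First I'll turn the tool by +77° about world z.

```bash
cat >> h.py <<'E'
from scipy.spatial.transform import Rotation as Ro
H=dict(c=(.4835,-.1180),a=(.4895,-.1695),d=(.496,-.222),b=(.503,-.2740))
C=dict(c=(.5951,.2603),a=(.5775,.2114),d=(.5598,.1625),b=(.5421,.1136))
def go(x,y,z,yaw):
    s=bot.get_state();R=Ro.from_rotvec(s['orientation']).as_matrix()
    cur=np.degrees(np.arctan2(R[1,1],R[0,1]));d=(yaw-cur+90)%180-90
    Rt=Ro.from_euler('z',d,degrees=True).as_matrix()@R   # frame after the turn
    t=np.array([x,y,z])-s['position']
    print('t %.2f pos'%s['time_s'],s['position'].round(4),'tilt %.1f'%np.degrees(np.arccos(-R[2,2])),'yaw %.1f'%cur,'grip %.4f'%s['gripper_width'],'F',np.round(s['wrist_force'],1))
    print('turn az units %.2f'%(-d/5),'shift now',(R.T@t/.025).round(2),'after turn',(Rt.T@t/.025).round(2))
E
python3 -m creep '[[0.2,0,0,0,0,0,-1],[0.2,0,0,0,0,0,-1],[0.2,0,0,0,0,0,-1],[0.2,0,0,0,0,0,-1],[0.2,0,0,0,0,0,-1]]' 40
python3 -m creep '[[0.2,0,0,0,0,0,-1],[0.2,0,0,0,0,0,-1],[0.2,0,0,0,0,0,-1],[0.2,0,0,0,0,0,-1],[0.2,0,0,0,0,0,-1]]'
python3 -m creep '[[0.2,0,0,0,0,0,-1],[0.2,0,0,0,0,0,-1],[0.2,0,0,0,0,0,-1],[0.2,0,0,0,0,0,-1],[0.2,0,0,0,0,0,-1]]'
python3 -c "from h import *;go(*H['b'],.2,6.9)"
```

```text
time_s: 0.62
position: [0.1704, -0.4699, 0.231]
orientation: [-2.9, -1.206, -0.0]
wrist_force: [0.8, 0.5, 0.5]
gripper_width: 0.0511
finger_force: 0.0
time_s: 1.03
position: [0.1704, -0.4699, 0.231]
orientation: [-2.57, -1.806, -0.0]
wrist_force: [0.3, 0.4, -0.0]
gripper_width: 0.0512
finger_force: 0.0
time_s: 1.45
position: [0.1703, -0.4699, 0.231]
orientation: [-2.118, -2.319, -0.0]
wrist_force: [0.2, -0.3, 0.9]
gripper_width: 0.0515
finger_force: 0.0
t 1.45 pos [ 0.1703 -0.4699  0.231 ] tilt 0.0 yaw 5.2 grip 0.0515 F [ 0.2 -0.3  0.9]
turn az units -0.34 shift now [ 6.6  13.96  1.24] after turn [ 6.18 14.15  1.24]
```

```bash
python3 -m creep '[[0.2,0,0,0,0,0,-0.34],[0.2,0.45,1,0,0,0,0],[0.2,0.45,1,0,0,0,0],[0.2,0.45,1,0,0,0,0],[0.2,0.45,1,0,0,0,0]]' >/dev/null
python3 -m creep '[[0.2,0.45,1,0,0,0,0],[0.2,0.45,1,0,0,0,0],[0.2,0.45,1,0,0,0,0],[0.2,0.45,1,0,0,0,0],[0.2,0.45,1,0,0,0,0]]' >/dev/null
python3 -m creep '[[0.2,0.45,1,0,0,0,0],[0.2,0.45,1,0,0,0,0],[0.2,0.4,1,0,0,0,0],[0.2,0.4,1,0.4,0,0,0],[0.2,0,0,0,0,0,0]]' >/dev/null
python3 -c "from h import *;go(*H['b'],.2,6.9)"
```

```text
t 2.70 pos [ 0.4797 -0.287   0.2192] tilt 0.1 yaw 6.9 grip 0.0512 F [ 0.1 -0.7 -0.6]
turn az units 0.00 shift now [0.4  0.99 0.77] after turn [0.4  0.99 0.77]
```

```bash
python3 -m creep '[[0.2,0.4,0.95,0.8,0,0,0],[0.2,0,0,1,0,0,0],[0.2,0,0,1,0,0,0],[0.2,0,0,0,0,0,0],[0.2,0,0,0,0,0,0]]' >/dev/null
python3 - <<'E'
from h import *
go(*H['b'],.076,6.9)
for n in('top','side'):
    c=bot.capture(n)['image'];b=c[180:270,285:425] if n=='top' else c[130:310,200:380]
    cv2.imwrite(f'pics/b1{n}.png',cv2.resize(b,None,fx=5 if n=='top' else 3.3,fy=5 if n=='top' else 3.3,interpolation=2)[:,:,::-1])
a=cv2.imread('pics/b1top.png');b=cv2.imread('pics/b1side.png');b=cv2.resize(b,None,fx=450/b.shape[0],fy=450/b.shape[0])
a=cv2.resize(a,(350,225));o=np.zeros((450,800,3),np.uint8);o[:225,:350]=a;o[:450,350:800]=b
cv2.imwrite('pics/b1.png',o)
E
```

```text
t 3.12 pos [ 0.4975 -0.2765  0.1499] tilt 0.3 yaw 6.6 grip 0.0510 F [0.6 0.1 0.4]
turn az units -0.06 shift now [0.07 0.24 2.96] after turn [0.07 0.24 2.96]
```

View pics/b1.png

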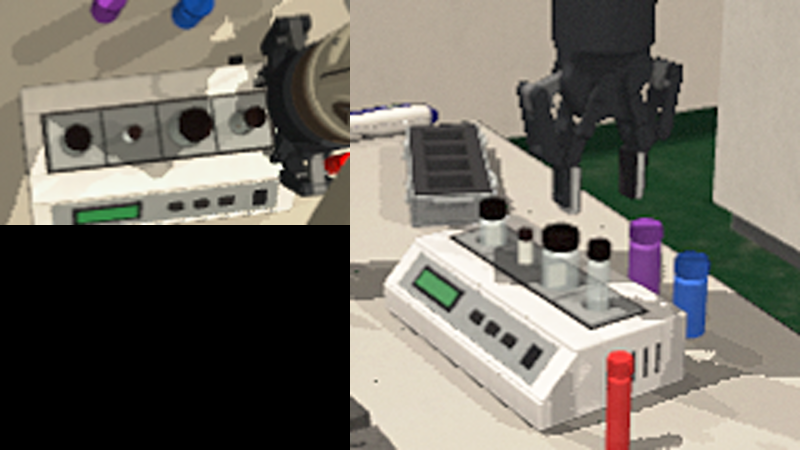

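The fingers straddle vial b (side crop about (600,190) above its cap at (598,248)), and nothing is in their way. Descend.

```bash
python3 -m creep '[[0.2,0.07,0.24,0.9,0,0,-0.06],[0.2,0,0,0.7,0,0,0],[0.2,0,0,0.7,0,0,0],[0.2,0,0,0.6,0,0,0],[0.2,0,0,0,0,0,0]]' 25
python3 -c "from h import *;go(*H['b'],.076,6.9)"
```

```text
time_s: 3.63
position: [0.5038, -0.2746, 0.0778]
orientation: [-2.082, -2.349, 0.001]
wrist_force: [0.0, -0.5, 0.7]
gripper_width: 0.0514
finger_force: 0.0
t 3.63 pos [ 0.5038 -0.2746  0.0778] tilt 0.1 yaw 6.9 grip 0.0514 F [ 0.  -0.5  0.7]
turn az units -0.00 shift now [ 0.03 -0.03  0.07] after turn [ 0.03 -0.03  0.07]
```

```bash
python3 -m creep '[[-0.3,0,0,0.07,0,0,0],[-0.45,0,0,0,0,0,0],[-0.7,0,0,0,0,0,0],[-0.7,0,0,0,0,0,0],[-0.7,0,0,0,0,0,0]]' 25
python3 -m creep '[[-0.7,0,0,0,0,0,0],[-0.7,0,0,0,0,0,0]]'
```

```text
time_s: 4.05
position: [0.5041, -0.2753, 0.0782]
orientation: [2.084, 2.351, -0.003]
wrist_force: [-5.3, -1.5, 5.2]
gripper_width: 0.0173
finger_force: 25.1
time_s: 4.22
position: [0.504, -0.2753, 0.0782]
orientation: [2.084, 2.351, -0.003]
wrist_force: [-6.1, -1.1, 4.5]
gripper_width: 0.0171
finger_force: 25.1
```

```bash
python3 -m creep '[[-0.7,0,0,-0.4,0,0,0],[-0.7,0,0,-0.5,0,0,0],[-0.7,0,0,-0.8,0,0,0],[-0.7,0,0,-1,0,0,0],[-0.7,0,0,-1,0,0,0]]'
python3 -m creep '[[-0.7,0,0,-0.7,0,0,0],[-0.7,0,0,-0.5,0,0,0],[-0.7,0,0,0,0,0,0]]' 
python3 -c "from h import *;go(*C['b'],.2,-19.9)"
```

```text
time_s: 4.63
position: [0.5057, -0.2744, 0.1714]
orientation: [2.082, 2.351, 0.003]
wrist_force: [0.2, 0.1, -0.7]
gripper_width: 0.0173
finger_force: 24.3
time_s: 4.88
position: [0.5078, -0.2756, 0.2046]
orientation: [2.077, 2.345, 0.005]
wrist_force: [0.2, -0.0, 0.4]
gripper_width: 0.0175
finger_force: 24.3
t 4.88 pos [ 0.5078 -0.2756  0.2046] tilt 0.6 yaw 7.0 grip 0.0175 F [ 0.2 -0.   0.4]
turn az units 5.37 shift now [15.29  3.24  0.14] after turn [15.1  -4.01  0.08]
```

```bash
python3 -m creep '[[-0.7,0.6,0,0,0,0,1],[-0.7,1,0,0,0,0,1],[-0.7,1,0,0,0,0,1],[-0.7,1,0,0,0,0,1],[-0.7,1,0,0,0,0,1]]'>/dev/null
python3 -m creep '[[-0.7,1,0,0,0,0,0.37],[-0.7,1,0,0,0,0,0],[-0.7,1,0,0,0,0,0],[-0.7,1,0,0,0,0,0],[-0.7,1,0,0,0,0,0]]'>/dev/null
python3 -c "from h import *;go(*C['b'],.2,-19.9)"
```

```text
t 5.72 pos [ 0.5551 -0.0413  0.1993] tilt 0.1 yaw -19.9 grip 0.0173 F [ 0.8 -0.3 -0.9]
turn az units -0.00 shift now [ 5.65 -2.6  -0.02] after turn [ 5.65 -2.6  -0.02]
```

```bash
python3 -m creep '[[-0.7,1,-0.5,0,0,0,0],[-0.7,1,-0.5,0,0,0,0],[-0.7,1,-0.5,0,0,0,0],[-0.7,1,-0.5,0,0,0,0],[-0.7,1,-0.4,0,0,0,0]]'>/dev/null
python3 -m creep '[[-0.7,0.5,-0.2,0,0,0,0],[-0.7,0.15,0,0,0,0,0],[-0.7,0,0,0,0,0,0],[-0.7,0,0,0,0,0,0]]'>/dev/null
python3 -c "from h import *;go(*C['b'],.1,-19.9)"
```

```text
t 6.47 pos [0.5417 0.1113 0.1994] tilt 0.0 yaw -19.9 grip 0.0175 F [ 0.2 -0.6 -0.1]
turn az units -0.01 shift now [ 0.09 -0.02  3.97] after turn [ 0.09 -0.02  3.97]
```

```bash
python3 -m creep '[[-0.7,0.09,0,1,0,0,0],[-0.7,0,0,1,0,0,0],[-0.7,0,0,1,0,0,0],[-0.7,0,0,1,0,0,0],[-0.7,0,0,0.6,0,0,0]]'>/dev/null
python3 -m creep '[[-0.7,0,0,0,0,0,0],[-0.7,0,0,0,0,0,0]]'>/dev/null
python3 - <<'E'
from h import *
go(*C['b'],.046,-19.9)
a=bot.capture('top')['image'][160:250,130:265];b=bot.capture('side')['image'][120:240,190:290]
a=cv2.resize(a,(405,270),interpolation=2);b=cv2.resize(b,(375,450),interpolation=2)
o=np.zeros((450,785,3),np.uint8);o[:270,:405]=a;o[:,410:]=b;cv2.imwrite('pics/b2.png',o[:,:,::-1])
E
```

```text
t 7.05 pos [0.5419 0.1125 0.0839] tilt 0.1 yaw -20.1 grip 0.0171 F [-1.6 -0.6  0.1]
turn az units -0.03 shift now [ 0.04 -0.    1.52] after turn [ 0.04 -0.    1.52]
```

View pics/b2.png

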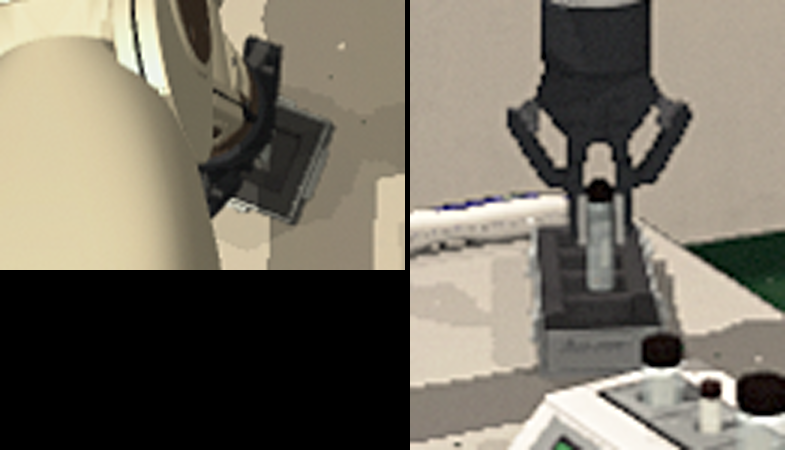

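Vial b hangs upright between the pads, its bottom at (600,290), in line with the nearest (right-most) pocket. Lowering.

```bash
python3 -m creep '[[-0.7,0,0,0.6,0,0,0],[-0.7,0,0,0.5,0,0,0],[-0.7,0,0,0.3,0,0,0],[-0.7,0,0,0,0,0,0],[-0.7,0,0,0,0,0,0]]'
python3 -m creep '[[-0.7,0,0,0.05,0,0,0],[-0.7,0,0,0.05,0,0,0],[-0.7,0,0,0,0,0,0]]'
```

```text
time_s: 7.57
position: [0.5428, 0.1141, 0.0503]
orientation: [2.572, 1.803, 0.001]
wrist_force: [0.3, -0.1, -0.1]
gripper_width: 0.0171
finger_force: 24.4
time_s: 7.82
position: [0.5428, 0.1142, 0.0476]
orientation: [2.572, 1.803, 0.002]
wrist_force: [-0.5, -0.1, 0.3]
gripper_width: 0.0174
finger_force: 24.4
```

```bash
for i in 1; do python3 -m creep '[[-0.7,0,0,0.04,0,0,0],[-0.7,0,0,0.04,0,0,0],[-0.7,0,0,0,0,0,0]]'; done | grep -E "pos|wrist"
python3 -m creep '[[-0.7,0,0,0.04,0,0,0],[-0.7,0,0,0,0,0,0]]'| grep -E "pos|wrist"
python3 -m creep '[[-0.7,0,0,0.04,0,0,0],[-0.7,0,0,0,0,0,0]]'| grep -E "pos|wrist"
```

```text
position: [0.5422, 0.1142, 0.045]
wrist_force: [-0.7, 0.0, 0.4]
position: [0.5424, 0.1142, 0.0441]
wrist_force: [0.1, -0.2, -0.3]
position: [0.5424, 0.1142, 0.0441]
wrist_force: [-2.9, 0.0, 6.0]
```

Contact felt at TCP z 0.044, as expected for the pocket floor. Release.

```bash
python3 -m creep '[[-0.45,0,0,0,0,0,0],[-0.3,0,0,0,0,0,0],[-0.1,0,0,0,0,0,0],[0.1,0,0,0,0,0,0],[0.1,0,0,0,0,0,0]]'
python3 -m creep '[[0.1,0,0,-0.4,0,0,0],[0.1,0,0,-0.8,0,0,0],[0.1,0,0,-1,0,0,0],[0.1,0,0,-1,0,0,0],[0.1,0,0,-1,0,0,0]]' >/dev/null
python3 -m creep '[[0.2,0,0,-1,0,0,0],[0.2,0,0,-1,0,0,-1],[0.2,-0.5,0,0,0,0,-1],[0.2,-1,0,0,0,0,-1],[0.2,-1,0,0,0,0,-1]]' >/dev/null
python3 -m creep '[[0.2,-1,0.2,0,0,0,-1],[0.2,-1,0.2,0,0,0,-0.36],[0.2,-1,0.2,0,0,0,0],[0.2,-1,0.2,0,0,0,0],[0.2,-1,0.2,0,0,0,0]]' >/dev/null
python3 - <<'E'
from h import *
go(*H['d'],.2,6.9)
a=bot.capture('top')['image'][160:250,130:265];b=bot.capture('side')['image'][160:250,205:305]
a=cv2.resize(a,(405,270),interpolation=2);b=cv2.resize(b,(390,351),interpolation=2)
o=np.zeros((351,800,3),np.uint8);o[:270,:405]=a;o[:,410:]=b;cv2.imwrite('pics/b3.png',o[:,:,::-1])
E
```

```text
time_s: 8.82
position: [0.5422, 0.1141, 0.0428]
orientation: [-2.572, -1.804, 0.001]
wrist_force: [0.2, -0.1, -0.2]
gripper_width: 0.0473
finger_force: 0.0
t 10.07 pos [ 0.569  -0.0708  0.199 ] tilt 0.0 yaw 6.9 grip 0.0513 F [ 0.6  0.1 -0.2]
turn az units -0.00 shift now [-5.65 -3.62 -0.04] after turn [-5.65 -3.62 -0.04]
```

View pics/b3.png

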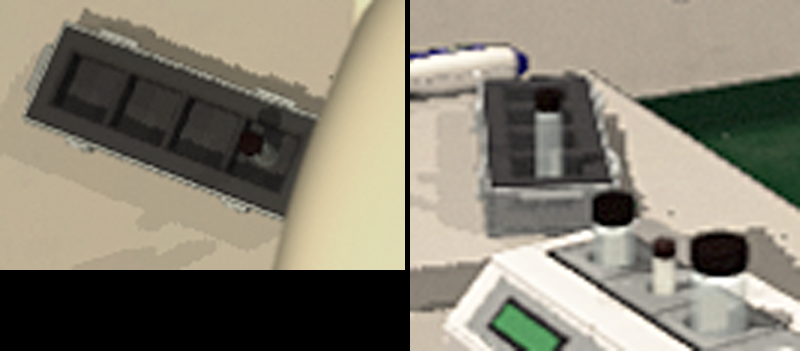

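Vial b stands upright alone in the right-most pocket (cap at crop (250,143)). Next is d.

```bash
python3 -m creep '[[0.5,-1,-0.7,0,0,0,0],[0.5,-1,-0.7,0,0,0,0],[0.5,-1,-0.7,0,0,0,0],[0.5,-1,-0.7,0,0,0,0],[0.5,-1,-0.6,0,0,0,0]]' >/dev/null
python3 -m creep '[[0.5,-0.6,-0.25,0,0,0,0],[0.5,0,0,0.4,0,0,0],[0.5,0,0,1,0,0,0],[0.5,0,0,0,0,0,0],[0.5,0,0,0,0,0,0]]' >/dev/null
python3 -c "from h import *;go(H['d'][0]-.001,H['d'][1],.074,6.9)"
```

```text
t 11.00 pos [ 0.4938 -0.218   0.1619] tilt 0.2 yaw 6.9 grip 0.0641 F [0.1 0.8 0.9]
turn az units 0.01 shift now [-0.17  0.04  3.51] after turn [-0.17  0.04  3.51]
```

```bash
python3 -m creep '[[0.5,-0.17,0.04,0.8,0,0,0],[0.5,0,0,0.9,0,0,0],[0.5,0,0,0.8,0,0,0],[0.5,0,0,0.7,0,0,0],[0.5,0,0,0.2,0,0,0]]' 
python3 -c "from h import *;go(H['d'][0]-.001,H['d'][1],.075,6.9)"
python3 -m creep '[[0.1,0,0,0,0,0,0],[0,0,0,0,0,0,0],[-0.2,0,0,0,0,0,0],[-0.4,0,0,0,0,0,0],[-0.5,0,0,0,0,0,0]]' 30 >/dev/null
python3 -m creep '[[-0.5,0,0,0,0,0,0],[-0.5,0,0,0,0,0,0]]'
```

```text
time_s: 11.42
position: [0.4956, -0.2221, 0.0764]
orientation: [-2.08, -2.35, 0.001]
wrist_force: [-1.3, 0.1, -0.1]
gripper_width: 0.064
finger_force: 0.0
t 11.42 pos [ 0.4956 -0.2221  0.0764] tilt 0.2 yaw 7.0 grip 0.0640 F [-1.3  0.1 -0.1]
turn az units 0.01 shift now [ 0.   -0.02  0.06] after turn [ 0.   -0.02  0.06]
time_s: 12.0
position: [0.4974, -0.224, 0.0798]
orientation: [2.082, 2.349, 0.002]
wrist_force: [-0.9, 1.0, 6.0]
gripper_width: 0.029
finger_force: 30.9
```

```bash
python3 -m creep '[[-0.5,0,0,-0.4,0,0,0],[-0.5,0,0,-0.5,0,0,0],[-0.5,0,0,-0.8,0,0,0],[-0.5,0,0,-1,0,0,0],[-0.5,0,0,-1,0,0,0]]'
python3 -m creep '[[-0.5,0,0,-0.7,0,0,0],[-0.5,0,0,-0.6,0,0,0],[-0.5,0.5,0,0,0,0,1],[-0.5,1,0,0,0,0,1],[-0.5,1,0,0,0,0,1]]' >/dev/null
python3 -m creep '[[-0.5,1,0,0,0,0,1],[-0.5,1,0,0,0,0,1],[-0.5,1,0,0,0,0,0.36],[-0.5,1,0,0,0,0,0],[-0.5,1,0,0,0,0,0]]' >/dev/null
python3 -m creep '[[-0.5,1,-0.2,0,0,0,0],[-0.5,1,-0.2,0,0,0,0],[-0.5,1,-0.2,0,0,0,0],[-0.5,1,-0.2,0,0,0,0],[-0.5,0,0,0,0,0,0]]' >/dev/null
python3 -c "from h import *;go(*C['d'],.2,-19.9)"
```

```text
time_s: 12.42
position: [0.4959, -0.2235, 0.1717]
orientation: [-2.084, -2.35, 0.0]
wrist_force: [1.2, 0.4, -0.8]
gripper_width: 0.0293
finger_force: 30.6
t 13.67 pos [0.5453 0.0636 0.2036] tilt 0.1 yaw -19.6 grip 0.0291 F [-0.4 -0.2 -0.5]
turn az units 0.05 shift now [ 3.92 -0.79  0.15] after turn [ 3.92 -0.8   0.15]
```

```bash
python3 -m creep '[[-0.5,1,-0.2,0,0,0,0.05],[-0.5,1,-0.2,0,0,0,0],[-0.5,1,-0.2,0,0,0,0],[-0.5,0.85,-0.2,0,0,0,0],[-0.5,0,0,0,0,0,0]]' >/dev/null
python3 -m creep '[[-0.5,0,0,0,0,0,0],[-0.5,0,0,0,0,0,0]]' >/dev/null
python3 -c "from h import *;go(*C['d'],.055,-19.9)"
```

```text
t 14.25 pos [0.5589 0.156  0.2032] tilt 0.0 yaw -20.2 grip 0.0293 F [0.2 0.3 0.1]
turn az units -0.06 shift now [ 0.26 -0.05  5.93] after turn [ 0.26 -0.05  5.93]
```

```bash
python3 -m creep '[[-0.5,0.26,-0.05,1,0,0,-0.06],[-0.5,0,0,1,0,0,0],[-0.5,0,0,1,0,0,0],[-0.5,0,0,1,0,0,0],[-0.5,0,0,0,0,0,0]]' >/dev/null
python3 -m creep '[[-0.5,0,0,0,0,0,0],[-0.5,0,0,0,0,0,0]]' >/dev/null
python3 - <<'E'
from h import *
go(*C['d'],.055,-19.9)
b=bot.capture('side')['image'][120:240,190:310]
cv2.imwrite('pics/d2.png',cv2.resize(b,(480,480),interpolation=2)[:,:,::-1])
E
```

```text
t 14.83 pos [0.5611 0.1626 0.1047] tilt 0.1 yaw -19.9 grip 0.0290 F [ 0.5 -0.1  0.1]
turn az units -0.01 shift now [-0.02 -0.05  1.99] after turn [-0.02 -0.05  1.99]
```

View pics/d2.png

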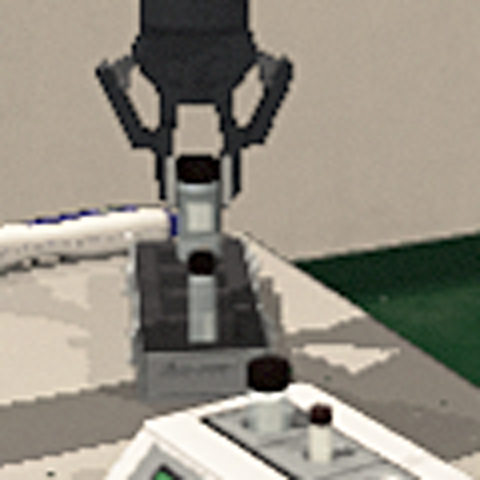

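Vial d hangs upright (cap at (198,170)) behind the standing b (cap at (202,265)). Lower it.

```bash
python3 -m creep '[[-0.5,0,-0.05,0.7,0,0,0],[-0.5,0,0,0.6,0,0,0],[-0.5,0,0,0.5,0,0,0],[-0.5,0,0,0.2,0,0,0],[-0.5,0,0,0,0,0,0]]' | grep -E "pos|wrist"
python3 -m creep '[[-0.5,0,0,0.1,0,0,0],[-0.5,0,0,0,0,0,0]]' | grep -E "pos|wrist"
python3 -m creep '[[-0.5,0,0,0.06,0,0,0],[-0.5,0,0,0,0,0,0]]' | grep -E "pos|wrist"
```

```text
position: [0.5591, 0.1635, 0.0534]
wrist_force: [-0.5, -0.6, 0.2]
position: [0.5599, 0.1639, 0.0517]
wrist_force: [-0.4, 0.5, 0.2]
position: [0.5595, 0.1638, 0.0497]
wrist_force: [-0.2, 0.1, -0.8]
```

```bash
for i in 1; do python3 -m creep '[[-0.5,0,0,0.05,0,0,0],[-0.5,0,0,0,0,0,0]]' | grep -E "pos|wrist"; done
python3 -m creep '[[-0.5,0,0,0.04,0,0,0],[-0.5,0,0,0,0,0,0]]' | grep -E "pos|wrist"
python3 -m creep '[[-0.5,0,0,0.04,0,0,0],[-0.5,0,0,0,0,0,0]]' | grep -E "pos|wrist"
python3 -m creep '[[-0.5,0,0,0.04,0,0,0],[-0.5,0,0,0,0,0,0]]' | grep -E "pos|wrist"
```

```text
position: [0.559, 0.1637, 0.0479]
wrist_force: [-0.4, -0.7, -0.7]
position: [0.5588, 0.1636, 0.0466]
wrist_force: [0.0, 1.0, -0.7]
position: [0.5591, 0.1637, 0.0459]
wrist_force: [0.7, 0.1, -0.0]
position: [0.5591, 0.1638, 0.0458]
wrist_force: [-2.5, 0.1, 5.6]
```

Contact at .046. Release, go up, and head for a.

```bash
python3 -m creep '[[-0.2,0,0,0,0,0,0],[0,0,0,0,0,0,0],[0.2,0,0,0,0,0,0],[0.3,0,0,0,0,0,0],[0.3,0,0,0,0,0,0]]' | grep -E "pos|wrist|width"
python3 -m creep '[[0.3,0,0,-0.4,0,0,0],[0.3,0,0,-0.8,0,0,0],[0.3,0,0,-1,0,0,0],[0.3,0,0,-1,0,0,0],[0.3,0,0,-1,0,0,0]]' >/dev/null
python3 -m creep '[[0.2,0,0,-1,0,0,0],[0.2,0,0,-1,0,0,-1],[0.2,-0.5,0,0,0,0,-1],[0.2,-1,0,0,0,0,-1],[0.2,-1,0,0,0,0,-1]]' >/dev/null
python3 -m creep '[[0.2,-1,-0.1,0,0,0,-1],[0.2,-1,-0.1,0,0,0,-0.36],[0.2,-1,-0.1,0,0,0,0],[0.2,-1,-0.1,0,0,0,0],[0.2,-1,-0.1,0,0,0,0]]' >/dev/null
python3 -c "from h import *;go(H['a'][0]-.001,H['a'][1],.2,6.9)"
```

```text
position: [0.5589, 0.1636, 0.0446]
wrist_force: [0.0, 0.5, 0.5]
gripper_width: 0.0556
t 17.97 pos [ 0.5481 -0.0246  0.2007] tilt 0.1 yaw 6.9 grip 0.0513 F [0.7 0.5 0.3]
turn az units 0.01 shift now [-5.46 -3.07  0.03] after turn [-5.47 -3.06  0.03]
```

```bash
python3 -m creep '[[0,-1,-0.6,0,0,0,0],[0,-1,-0.6,0,0,0,0],[0,-1,-0.6,0,0,0,0],[0,-1,-0.6,0,0,0,0],[0,-1,-0.5,0,0,0,0]]' >/dev/null
python3 -m creep '[[0,-0.46,-0.16,0.3,0,0,0],[0,0,0,1,0,0,0],[0,0,0,0.6,0,0,0],[0,0,0,0,0,0,0],[0,0,0,0,0,0,0]]' >/dev/null
python3 -c "from h import *;go(H['a'][0]-.001,H['a'][1],.072,6.9)"
```

```text
t 18.80 pos [ 0.4882 -0.1678  0.1519] tilt 0.1 yaw 6.9 grip 0.0426 F [0.2 0.1 1.2]
turn az units 0.01 shift now [-0.07  0.01  3.19] after turn [-0.07  0.01  3.19]
```

```bash
python3 -m creep '[[0,-0.07,0,0.9,0,0,0],[0,0,0,0.9,0,0,0],[0,0,0,0.7,0,0,0],[0,0,0,0.6,0,0,0],[0,0,0,0,0,0,0]]' >/dev/null
python3 -m creep '[[0,0,0,0,0,0,0]]' >/dev/null
python3 - <<'E'
from h import *
go(H['a'][0]-.001,H['a'][1],.072,6.9)
b=bot.capture('side')['image'][150:290,210:350]
cv2.imwrite('pics/a1.png',cv2.resize(b,(560,560),interpolation=2)[:,:,::-1])
E
```

```text
t 19.30 pos [ 0.4895 -0.1696  0.0755] tilt 0.0 yaw 7.0 grip 0.0427 F [-0.1 -0.2  0.6]
turn az units 0.01 shift now [ 0.01 -0.04  0.14] after turn [ 0.01 -0.04  0.14]
```

View pics/a1.png

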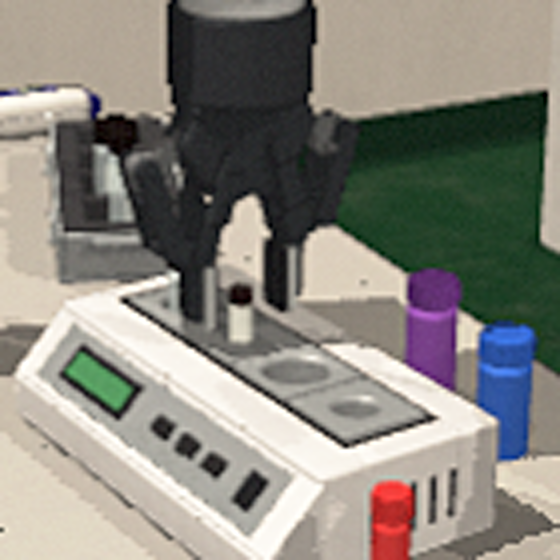

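The fingers straddle a symmetrically (pads at x≈213 and 266, vial at 240). The bores of b and d are empty. Close.

```bash
python3 -m creep '[[-0.2,0,-0.04,0.14,0,0,0],[-0.45,0,0,0,0,0,0],[-0.6,0,0,0,0,0,0],[-0.8,0,0,0,0,0,0],[-0.85,0,0,0,0,0,0]]' 20 >/dev/null
python3 -m creep '[[-0.85,0,0,0,0,0,0],[-0.85,0,0,0,0,0,0]]'
```

```text
time_s: 19.93
position: [0.4885, -0.1702, 0.0721]
orientation: [2.082, 2.351, 0.001]
wrist_force: [-1.0, 0.8, 6.1]
gripper_width: 0.0115
finger_force: 20.4
```

```bash
python3 -m creep '[[-0.85,0,0,-0.4,0,0,0],[-0.85,0,0,-0.5,0,0,0],[-0.85,0,0,-0.8,0,0,0],[-0.85,0,0,-1,0,0,0],[-0.85,0,0,-1,0,0,0]]'
python3 -m creep '[[-0.85,0,0,-0.8,0,0,0],[-0.85,0,0,-0.6,0,0,0],[-0.85,0.5,0,0,0,0,1],[-0.85,1,0,0,0,0,1],[-0.85,1,0,0,0,0,1]]' >/dev/null
python3 -m creep '[[-0.85,1,0,0,0,0,1],[-0.85,1,0,0,0,0,1],[-0.85,1,0,0,0,0,0.36],[-0.85,1,0,0,0,0,0],[-0.85,1,0,0,0,0,0]]' >/dev/null
python3 -m creep '[[-0.85,1,0,0,0,0,0],[-0.85,1,0,0,0,0,0],[-0.85,1,0,0,0,0,0],[-0.85,1,0,0,0,0,0],[-0.85,0,0,0,0,0,0]]' >/dev/null
python3 -c "from h import *;go(*C['a'],.2,-19.9)"
```

```text
time_s: 20.35
position: [0.4872, -0.1698, 0.1645]
orientation: [-2.082, -2.35, 0.001]
wrist_force: [0.5, 0.1, -0.3]
gripper_width: 0.0112
finger_force: 19.9
t 21.60 pos [0.5559 0.1102 0.1987] tilt 0.1 yaw -19.6 grip 0.0111 F [ 0.2 -0.  -0. ]
turn az units 0.06 shift now [ 4.1  -0.54 -0.04] after turn [ 4.1  -0.57 -0.04]
```

```bash
python3 -m creep '[[-0.85,1,-0.15,0,0,0,0.05],[-0.85,1,-0.15,0,0,0,0],[-0.85,1,-0.15,0,0,0,0],[-0.85,1,-0.15,0,0,0,0],[-0.85,0.2,0,0,0,0,0]]' >/dev/null
python3 -m creep '[[-0.85,0,0,0,0,0,0],[-0.85,0,0,1,0,0,0],[-0.85,0,0,1,0,0,0],[-0.85,0,0,1,0,0,0],[-0.85,0,0,0.5,0,0,0]]' >/dev/null
python3 -m creep '[[-0.85,0,0,0,0,0,0],[-0.85,0,0,0,0,0,0]]' >/dev/null
python3 - <<'E'
from h import *
go(*C['a'],.045,-19.9)
b=bot.capture('side')['image'][120:240,190:310]
cv2.imwrite('pics/a2.png',cv2.resize(b,(480,480),interpolation=2)[:,:,::-1])
E
```

```text
t 22.60 pos [0.5761 0.2085 0.1109] tilt 0.1 yaw -20.2 grip 0.0114 F [0.6 0.8 0. ]
turn az units -0.06 shift now [0.13 0.01 2.64] after turn [0.13 0.02 2.64]
```

View pics/a2.png

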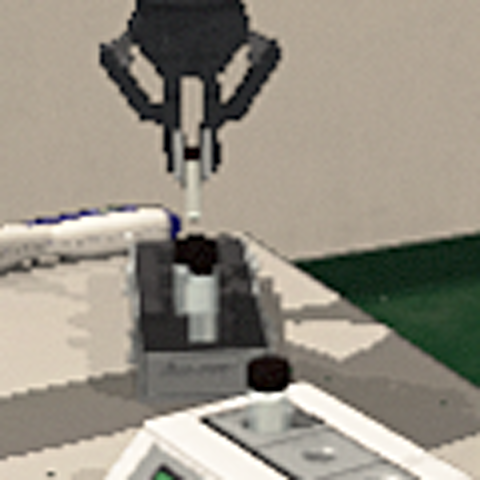

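Vial a hangs straight (cap (192,155)), with d and b upright in front. Lower.

```bash
python3 -m creep '[[-0.85,0.13,0,0.8,0,0,-0.05],[-0.85,0,0,0.8,0,0,0],[-0.85,0,0,0.7,0,0,0],[-0.85,0,0,0.3,0,0,0],[-0.85,0,0,0,0,0,0]]' | grep -E "pos|wrist"
python3 -m creep '[[-0.85,0,0,0,0,0,0],[-0.85,0,0,0,0,0,0]]' | grep -E "pos|wrist"
python3 -m creep '[[-0.85,0,0,0.06,0,0,0],[-0.85,0,0,0,0,0,0]]' | grep -E "pos|wrist"
python3 -m creep '[[-0.85,0,0,0.06,0,0,0],[-0.85,0,0,0,0,0,0]]' | grep -E "pos|wrist"
```

```text
position: [0.5774, 0.2125, 0.0457]
wrist_force: [-0.7, -0.7, 0.8]
position: [0.5793, 0.2134, 0.0482]
wrist_force: [0.9, -0.1, 0.8]
position: [0.5787, 0.2133, 0.046]
wrist_force: [-0.1, -0.2, 0.0]
position: [0.578, 0.2131, 0.0435]
wrist_force: [-0.5, 1.1, 0.1]
```

```bash
python3 -m creep '[[-0.85,0,0,0.06,0,0,0],[-0.85,0,0,0.06,0,0,0],[-0.85,0,0,0,0,0,0]]' | grep -E "pos|wrist"
python3 -m creep '[[-0.85,0,0,0.04,0,0,0],[-0.85,0,0,0,0,0,0]]' | grep -E "pos|wrist"
python3 -m creep '[[-0.85,0,0,0.04,0,0,0],[-0.85,0,0,0,0,0,0]]' | grep -E "pos|wrist"
python3 -m creep '[[-0.85,0,0,0.04,0,0,0],[-0.85,0,0,0,0,0,0]]' | grep -E "pos|wrist"
```

```text
position: [0.5776, 0.213, 0.0398]
wrist_force: [0.4, 0.5, -0.2]
position: [0.5778, 0.213, 0.039]
wrist_force: [0.8, -0.0, -0.5]
position: [0.578, 0.2131, 0.0382]
wrist_force: [-0.4, -0.2, -0.2]
position: [0.5782, 0.2132, 0.0382]
wrist_force: [-0.9, 0.4, 4.2]
```

```bash
python3 -m creep '[[-0.65,0,0,0,0,0,0],[-0.55,0,0,0,0,0,0],[-0.4,0,0,0,0,0,0],[-0.3,0,0,0,0,0,0],[-0.3,0,0,0,0,0,0]]' | grep -E "pos|wrist|width"
python3 -m creep '[[-0.3,0,0,-0.3,0,0,0],[-0.3,0,0,-0.6,0,0,0],[-0.1,0,0,-1,0,0,0],[0.1,0,0,-1,0,0,0],[0.1,0,0,-1,0,0,0]]' >/dev/null
python3 -m creep '[[0.2,0,0,-1,0,0,0],[0.2,0,0,-1,0,0,-1],[0.2,-0.5,0,0,0,0,-1],[0.2,-1,0,0,0,0,-1],[0.2,-1,0,0,0,0,-1]]' >/dev/null
python3 -m creep '[[0.2,-1,-0.2,0,0,0,-1],[0.2,-1,-0.2,0,0,0,-0.36],[0.2,-1,-0.2,0,0,0,0],[0.2,-1,-0.2,0,0,0,0],[0.2,-1,-0.2,0,0,0,0]]' >/dev/null
python3 - <<'E'
from h import *
go(H['c'][0]-.001,H['c'][1],.2,6.9)
a=bot.capture('top')['image'][160:250,130:265];b=bot.capture('side')['image'][160:250,205:305]
a=cv2.resize(a,(405,270),interpolation=2);b=cv2.resize(b,(390,351),interpolation=2)
o=np.zeros((351,800,3),np.uint8);o[:270,:405]=a;o[:,410:]=b;cv2.imwrite('pics/a3.png',o[:,:,::-1])
E
```

```text
position: [0.5778, 0.213, 0.0371]
wrist_force: [-0.4, -0.7, 0.5]
gripper_width: 0.0299
t 25.98 pos [0.5546 0.0237 0.1856] tilt 0.0 yaw 6.9 grip 0.0511 F [ 0.8 -0.2  0.3]
turn az units 0.01 shift now [-5.28 -3.55 -0.58] after turn [-5.28 -3.54 -0.58]
```

View pics/a3.png

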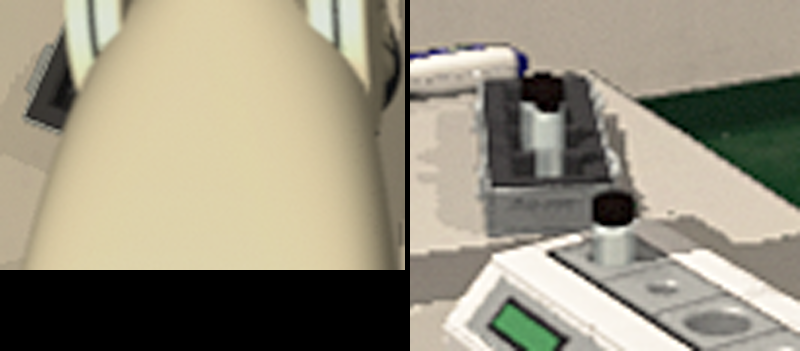

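Only d and b show in the side view, and a is hidden behind them. I'll check it from the top while at c.

```bash
python3 -m creep '[[0.3,-1,-0.7,0,0,0,0],[0.3,-1,-0.7,0,0,0,0],[0.3,-1,-0.7,0,0,0,0],[0.3,-1,-0.7,0,0,0,0],[0.3,-1,-0.6,0,0,0,0]]' >/dev/null
python3 -m creep '[[0.3,-0.28,-0.15,0,0,0,0],[0.3,0,0,0,0,0,0],[0.3,0,0,0.6,0,0,0],[0.3,0,0,0.6,0,0,0],[0.3,0,0,0,0,0,0]]' >/dev/null
python3 - <<'E'
from h import *
go(H['c'][0]-.001,H['c'][1],.073,6.9)
c=bot.capture('top');im=c['image']
m=im[165:240,135:250].astype(int);m=((m.max(2)<75)&(m[:,:,0]-m[:,:,2]>12)).astype(np.uint8)
n,l,st,ce=cv2.connectedComponentsWithStats(m)
for i in range(1,n):
    if st[i][4]>6: print(ce[i]+[135,165],st[i][2:],[onz(c,[ce[i]+[135,165]],z)[0][:2].round(3) for z in(.062,.08,.088)])
E
```

```text
t 26.92 pos [ 0.4816 -0.1151  0.1525] tilt 0.3 yaw 7.0 grip 0.0555 F [-0.8  0.3 -0.2]
turn az units 0.02 shift now [-0.13  0.03  3.18] after turn [-0.13  0.03  3.18]
[175.4137931  193.72413793] [ 6  6 29] [array([0.578, 0.213]), array([0.575, 0.207]), array([0.574, 0.205])]
[192.6173913  200.45217391] [ 12  12 115] [array([0.563, 0.171]), array([0.56 , 0.166]), array([0.559, 0.164])]
[212.7804878  207.14634146] [ 7  7 41] [array([0.548, 0.122]), array([0.545, 0.118]), array([0.544, 0.117])]
```

All three caps lie above their pockets at upright heights (a .578,.213; d .560,.166; b .544,.117). Grasp c.

```bash
python3 -m creep '[[0.3,-0.13,0.03,0.8,0,0,0],[0.3,0,0,0.8,0,0,0],[0.3,0,0,0.7,0,0,0],[0.3,0,0,0.6,0,0,0],[0.3,0,0,0.2,0,0,0]]' | grep -E "wrist"
python3 -c "from h import *;go(H['c'][0]-.001,H['c'][1],.073,6.9)"
python3 -m creep '[[0.1,0,0,0,0,0,0],[-0.2,0,0,0,0,0,0],[-0.4,0,0,0,0,0,0],[-0.5,0,0,0,0,0,0],[-0.6,0,0,0,0,0,0]]' 28 >/dev/null
python3 -m creep '[[-0.6,0,0,0,0,0,0],[-0.6,0,0,0,0,0,0]]'
```

```text
wrist_force: [-0.4, 0.2, -0.2]
t 27.38 pos [ 0.4833 -0.1188  0.076 ] tilt 0.1 yaw 7.0 grip 0.0556 F [-0.4  0.2 -0.2]
turn az units 0.02 shift now [ 0.03 -0.03  0.12] after turn [ 0.03 -0.03  0.12]
time_s: 27.97
position: [0.4849, -0.1202, 0.0787]
orientation: [2.082, 2.35, 0.003]
wrist_force: [0.2, 0.6, 5.6]
gripper_width: 0.0233
finger_force: 27.6
```

```bash
python3 -m creep '[[-0.6,0,0,-0.4,0,0,0],[-0.6,0,0,-0.5,0,0,0],[-0.6,0,0,-0.8,0,0,0],[-0.6,0,0,-1,0,0,0],[-0.6,0,0,-1,0,0,0]]'
python3 -m creep '[[-0.6,0,0,-0.8,0,0,0],[-0.6,0,0,-0.6,0,0,0],[-0.6,0.5,0,0,0,0,1],[-0.6,1,0,0,0,0,1],[-0.6,1,0,0,0,0,1]]' >/dev/null
python3 -m creep '[[-0.6,1,0,0,0,0,1],[-0.6,1,0,0,0,0,1],[-0.6,1,0,0,0,0,0.36],[-0.6,1,0,0,0,0,0],[-0.6,1,0,0,0,0,0]]' >/dev/null
python3 -m creep '[[-0.6,1,0,0,0,0,0],[-0.6,1,0,0,0,0,0],[-0.6,1,0,0,0,0,0],[-0.6,1,0,0,0,0,0],[-0.6,0,0,0,0,0,0]]' >/dev/null
python3 -c "from h import *;go(*C['c'],.2,-19.9)"
```

```text
time_s: 28.38
position: [0.4828, -0.12, 0.1707]
orientation: [-2.082, -2.35, 0.002]
wrist_force: [0.0, -0.5, 0.4]
gripper_width: 0.0232
finger_force: 27.5
t 29.63 pos [0.5515 0.1601 0.2047] tilt 0.1 yaw -19.6 grip 0.0232 F [0.5 0.2 0.2]
turn az units 0.05 shift now [4.36 0.29 0.2 ] after turn [4.36 0.27 0.2 ]
```

```bash
python3 -m creep '[[-0.6,1,0.1,0,0,0,0.05],[-0.6,1,0.1,0,0,0,0],[-0.6,1,0,0,0,0,0],[-0.6,1,0,0,0,0,0],[-0.6,0.4,0,0,0,0,0]]' >/dev/null
python3 -m creep '[[-0.6,0,0,0,0,0,0],[-0.6,0,0,1,0,0,0],[-0.6,0,0,1,0,0,0],[-0.6,0,0,1,0,0,0],[-0.6,0,0,0.5,0,0,0]]' >/dev/null
python3 -m creep '[[-0.6,0,0,0,0,0,0],[-0.6,0,0,0,0,0,0]]' >/dev/null
python3 -c "from h import *;go(*C['c'],.052,-19.9)"
```

```text
t 30.63 pos [0.5923 0.2561 0.117 ] tilt 0.1 yaw -20.2 grip 0.0230 F [ 0.7  0.8 -0.5]
turn az units -0.06 shift now [0.2  0.05 2.6 ] after turn [0.2  0.05 2.6 ]
```

```bash
python3 -m creep '[[-0.6,0.2,0.05,0.8,0,0,-0.05],[-0.6,0,0,0.8,0,0,0],[-0.6,0,0,0.6,0,0,0],[-0.6,0,0,0.3,0,0,0],[-0.6,0,0,0,0,0,0]]' >/dev/null
python3 -m creep '[[-0.6,0,0,0,0,0,0],[-0.6,0,0,0,0,0,0]]' | grep -E "pos|wrist"
python3 -m creep '[[-0.6,0,0,0.06,0,0,0],[-0.6,0,0,0,0,0,0]]' | grep -E "pos|wrist"
python3 -m creep '[[-0.6,0,0,0.06,0,0,0],[-0.6,0,0,0,0,0,0]]' | grep -E "pos|wrist"
```

```text
position: [0.5972, 0.2625, 0.0569]
wrist_force: [-0.3, -0.0, -0.1]
position: [0.5967, 0.2624, 0.0545]
wrist_force: [-0.7, -0.5, -1.2]
position: [0.596, 0.2622, 0.052]
wrist_force: [1.0, 0.8, -1.3]
```

```bash
python3 -m creep '[[-0.6,0,0,0.07,0,0,0],[-0.6,0,0,0.07,0,0,0],[-0.6,0,0,0,0,0,0]]' | grep -E "pos|wrist"
python3 -m creep '[[-0.6,0,0,0.06,0,0,0],[-0.6,0,0,0,0,0,0]]' | grep -E "pos|wrist"
python3 -m creep '[[-0.6,0,0,0.04,0,0,0],[-0.6,0,0,0,0,0,0]]' | grep -E "pos|wrist"
python3 -m creep '[[-0.6,0,0,0.04,0,0,0],[-0.6,0,0,0,0,0,0]]' | grep -E "pos|wrist"
```

```text
position: [0.5956, 0.262, 0.0477]
wrist_force: [0.4, 0.1, -1.2]
position: [0.5958, 0.2621, 0.0464]
wrist_force: [-0.9, -0.5, -0.2]
position: [0.5959, 0.2621, 0.0456]
wrist_force: [0.1, 0.3, 0.2]
position: [0.5961, 0.2622, 0.0449]
wrist_force: [0.7, 0.8, -0.3]
```

```bash
python3 -m creep '[[-0.6,0,0,0.03,0,0,0],[-0.6,0,0,0,0,0,0]]' | grep -E "pos|wrist"
python3 -m creep '[[-0.6,0,0,0.03,0,0,0],[-0.6,0,0,0,0,0,0]]' | grep -E "pos|wrist"
```

```text
position: [0.5962, 0.2623, 0.0448]
wrist_force: [-1.8, -0.6, 3.7]
position: [0.5963, 0.2624, 0.0448]
wrist_force: [-2.2, 0.1, 7.1]
```

Contact at .0448. Release, rise and move clear to look.

```bash
python3 -m creep '[[-0.4,0,0,0,0,0,0],[-0.25,0,0,0,0,0,0],[-0.1,0,0,0,0,0,0],[0.1,0,0,0,0,0,0],[0.1,0,0,0,0,0,0]]' | grep -E "pos|wrist|width"
python3 -m creep '[[0.1,0,0,-0.3,0,0,0],[0.1,0,0,-0.6,0,0,0],[0.1,0,0,-1,0,0,0],[0.1,0,0,-1,0,0,0],[0.1,0,0,-1,0,0,0]]' >/dev/null
python3 -m creep '[[0.1,0,0,-1,0,0,0],[0.1,0,0,-1,0,0,0],[0.1,-1,-0.5,0,0,0,0],[0.1,-1,-1,0,0,0,0],[0.1,-1,-1,0,0,0,0]]' >/dev/null
python3 -m creep '[[0.1,-1,-1,0,0,0,0],[0.1,-1,-1,0,0,0,0],[0.1,-1,-1,0,0,0,0],[0.1,-1,-1,0,0,0,0],[0.1,-1,-1,0,0,0,0]]' >/dev/null
python3 -m creep '[[0.1,-1,0,0,0,0,0],[0.1,-1,0,0,0,0,0],[0.1,-1,0,0,0,0,0],[0.1,-1,0,0,0,0,0],[0.1,-1,0,0,0,0,0]]' >/dev/null
python3 -m creep '[[0.1,-1,0,0,0,0,0],[0.1,-1,0,0,0,0,0],[0.1,0,0,0,0,0,0]]' | grep -E "time|pos|wrist"
python3 - <<'E'
from h import *
c=bot.capture('top');im=c['image']
cv2.imwrite('pics/f.png',cv2.resize(im[160:250,130:265],(795,530),interpolation=2)[:,:,::-1])
m=im[165:240,135:250].astype(int);m=((m.max(2)<75)&(m[:,:,0]-m[:,:,2]>12)).astype(np.uint8)
n,l,st,ce=cv2.connectedComponentsWithStats(m)
for i in range(1,n):
    if st[i][4]>6: print(ce[i]+[135,165],st[i][2:],[onz(c,[ce[i]+[135,165]],z)[0][:2].round(3) for z in(.062,.07,.08,.088)])
E
```

```text
position: [0.5958, 0.262, 0.0429]
wrist_force: [-0.3, -0.1, 0.0]
gripper_width: 0.047
time_s: 34.97
position: [0.2907, -0.0294, 0.1913]
wrist_force: [-0.1, 0.5, 0.2]
[153.46575342 185.7260274 ] [10 10 73] [array([0.597, 0.267]), array([0.596, 0.264]), array([0.594, 0.261]), array([0.592, 0.258])]
[175.36666667 193.63333333] [ 6  6 30] [array([0.579, 0.213]), array([0.577, 0.21 ]), array([0.575, 0.207]), array([0.574, 0.205])]
[192.63333333 200.48333333] [ 12  12 120] [array([0.563, 0.17 ]), array([0.561, 0.169]), array([0.56 , 0.166]), array([0.559, 0.164])]
[212.85714286 207.23809524] [ 7  8 42] [array([0.547, 0.122]), array([0.546, 0.12 ]), array([0.545, 0.118]), array([0.544, 0.117])]
```

View pics/f.png

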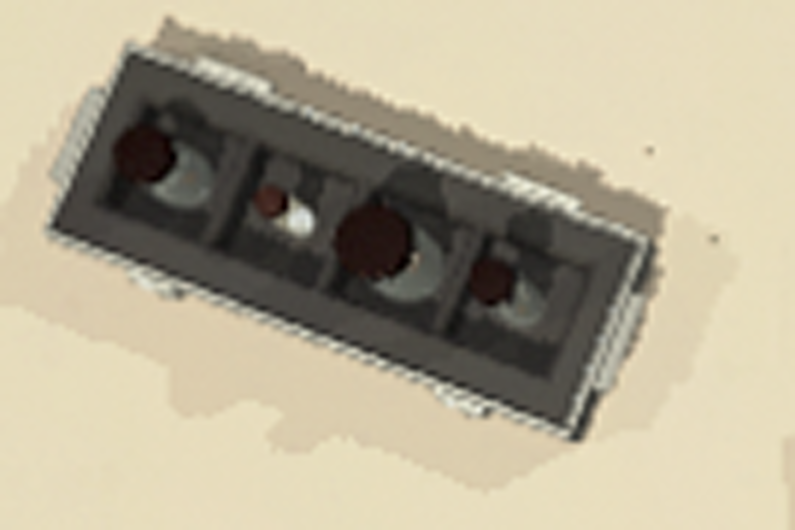

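All four stand upright, one per pocket, in the order c (145,155), a (270,200), d (375,243), b (492,282) from left to right. The arm is clear of everything.

```bash
python3 -c "from plant import bot;print(bot.job_done())"
```

```text
the job is handed in; nothing more can be done
None
```

All four vials stand upright and released in the carrier pockets in the heater's order (c, a, d, b from left to right), confirmed in a final top view; the job was handed in at about 35 s of arm time, and no verdict came back.

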